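Load a brass plate under the leaf spring of a drill jig

TASK

Load the brass plate into the drill jig: with closed fingertips on top of it, press it hard down onto its sprung loading plate until it lies flat on the bed and, still pressing, slide it in under the drill plate and the leaf spring until it is fully home against the end stop, so that the loading plate springs up behind it. Do not pick the brass plate up, leave the other tools where they are, and finish with the hand clear.

Things in the scene. Friction and masses are not known exactly. Their poses are not given: they have to be found in the camera images.
- jig: Steel drill jig on a dark base plate, 200 x 92 mm, fixed to the bench. Origin: on the bench top (z = 0) below the middle of the drill plate's entry face; x = feed direction, z up. In its frame the steel bed (top z = 14 mm) runs from x = -130 to 66 mm between two guide rails (inner faces y = -23 and 23 mm, tops z = 24 mm with screws).
- entry (a point): On the bed, below the entry face of the drill plate (jig frame x = 0, y = 0, z = 14 mm). The drill plate bridges the bed from x = 0 to 24 mm; its underside is 7.2 mm above the bed, its top with bushings and screws z = 31 mm in the jig's frame. Not part of the job: a tall thin lamp pole stands far left of the jig, at world x = 0.445, y = 0.54 m; keep clear of it.
- stop_face (a point): Middle of the end stop's face, where the brass plate's leading edge must come: jig frame x = 58 mm, y = 0, 2.5 mm above the bed. Same axes as the jig.
- blank: Brass plate, 100 x 44 x 5 mm, 0.18 kg, loose. Origin: centre of its underside; x = its length, along the feed. Starts on the raised loading plate, underside at z = 19 mm and leading edge 8 to 20 mm short of the drill plate: too high to enter it. Home: origin at x = 8 mm in the jig's frame, tail 42 mm out of the drill plate. Slippery on the jig (friction 0.12); fingertips grip its sanded face.
- loading_plate (a joint): Travel (m) of the sprung loading plate in the bed, jig frame x = -108 to -46 mm, 30 mm wide: 0 = up, top 5 mm above the bed; 0.005 = pressed flush. About 6 N starts it, 9 N holds it flush. It springs up to 0 behind the brass plate once that is within about 4 mm of home and is no longer pressed.
- leaf (a joint): Turn (rad) of the leaf spring about its root on the drill plate: 0 = at rest, rounded shoe 2 mm above the bed at jig frame x = 48 mm; about 0.1 with the brass plate below it. It presses with some 4 to 7 N and takes about 4 N of push to enter.
- doming_block: Steel doming block, a 34 mm cube with hollows, standing beside the jig; leave it alone. Origin: centre of its underside.
- pliers: Flat pliers, 42 x 130 x 10 mm, lying beside the jig; leave them alone. Origin: centre of their underside.
- brass_cap: Turned brass cap, 48 x 50 x 14 mm, lying beside the jig; leave it alone. Origin: centre of its underside.

How it is judged:
On the way, in this order (a step that is already met when the one before it is completed fails the run):
1. the fingertips press the brass plate down until the loading plate is flush with the bed, before it enters the drill plate (value of joint loading_plate above 0.004 m and contact force between the fingers and blank above 4 N and x of blank in the frame of jig below -0.045 m), for 0.05 s.
2. under the pressing fingertips the brass plate slides in and lifts the leaf spring (value of joint leaf above 0.06 rad and contact force between the fingers and blank above 3 N and x of blank in the frame of jig above -0.012 m), for 0.05 s.
At the end, for the whole second after the job is handed in: The brass plate lies flat on the bed below the leaf spring, its leading edge within 3.5 mm of the end stop, at rest; the loading plate has sprung up behind it (less than 1.2 mm from its top position) (x of blank in the frame of stop_face above -0.0535 m and z of blank in the frame of jig below 0.0165 m and angle between blank's own z axis and vertical below 0.04 rad and value of joint leaf above 0.06 rad and value of joint loading_plate below 0.0012 m and linear speed of blank below 0.02 m/s); the robot touches nothing.
It fails at once if the brass plate is lifted out of the jig's channel (underside more than 30 mm above the bench) or tipped (z of blank in the frame of jig above 0.03 m or angle between blank's own z axis and vertical above 0.35 rad).
It fails at once if the doming block, pliers or brass cap moved by more than 15 mm (distance of any of doming_block, pliers, brass_cap from where it was at the start of the episode above 0.015 m).
It also fails if it takes over 40 s, if anything falls off the work surface, if the arm or the gripper's body presses on something with over 40 N, if the wrist force passes 120 N, or if a joint passes its speed limit or range.

ROBOT

A 6-joint arm with a two-finger parallel gripper is mounted at the origin on a cart in front of the work surface, level with it; the furniture and walls round the work are solid. World frame = base frame: x ahead of the robot, y to its left, z up, the work surface at z = 0. Lengths are in m, angles in rad, forces in N, time in s.
With the tool pointing down it reaches from about 0.275 to 0.75 m from the base axis. Payload 10.2 kg.
Tool frame: the origin (TCP) lies on the mounting face of the last link; the fingertips stand 173 mm ahead of it and the grasp point (between the pads) lies 155 mm ahead of it; z points along the fingers, y is the line along which they close (so a half turn about z gives the same grasp; the last joint's range is limited). The gripper opens to 85 mm and grips with 20 to 120 N. Pads are 22 mm wide; open, the fingers measure 114 mm over their backs; the gripper's body (76 mm by 85 mm) begins 54 mm behind the grasp point. The pads swing forward as they close: fully open they stand 13 mm farther back than shut.
Start: joints at [-1.404, 0.313, 1.498, -0, 1.331, -0.223], TCP at [0.199, -0.486, 0.405] pointing down, gripper open.
Joint ranges: [-2.94, 2.94], [-0.97, 2.17], [0.19, 2.56], [-1.23, 4.37], [0.02, 3.11], [-2.88, 2.88]. Speed limits (rad/s): [2.39, 2.39, 3.01, 3.14, 3.14, 3.14].

INTERFACE

Orientations are given as [roll, pitch, yaw] about the fixed x, y, z axes, in that order (R = Rz(yaw) Ry(pitch) Rx(roll)).
In Python, from workcell import telemetry, eyes, arm gives the robot as it stands.
- The arm moves only by the tool jog_arm, never from a script. Its argument "commands" is one flat list of numbers, 5 for each row, row after row: the shift along the tool's x, y, z in cm, then the turn about the tool's z in rad, then the opening, from -1 (shut) to 1 (fully open), so that 0 is half open. A call has 1 to 8 rows; each row is the pose to reach, as a shift and turn from the pose commanded when the call began, along the tool's axes at that moment; what a row does not reach only later rows make up. A row lasts 1/12 s, in which the tool goes at most 41.7 mm and 7.16 degrees, less where a joint would pass 70% of its speed; a pose out of reach is approached as far as the arm can. A call with a gripper value outside its range is refused whole. The fingers move at their own pace and stop on an object; "force" is the grip in N (left out, the last holds). Time passes only in rows, so rows that repeat a pose let the fingers close. It gives the time, the measured TCP pose, the force, the opening and the grip force at its end, in the units of the state.
- telemetry.read_state(): the state, without advancing time (a new reading comes with each control period).
- eyes.read_camera(name): name is "scene" or "top"; returns a dict with "color" (384x512x3 uint8, red, green, blue), "vertical_fov" (degrees; the focal length in pixels is half the picture's height over the tangent of half this angle, whatever the lens; pixels are square), "cx", "cy" (the principal point, pixels), "k1" (the pictures are not rectified: a ray, as slopes to the right and down, at radius r is drawn at 1 + k1 r^2 times it, then the intrinsics apply), "camera_from_world" (4x4, takes a point from world to camera coordinates). Camera axes: x right, y down, z forward; pixel columns grow to the right and rows downward; lengths in m; the calibration is good to about 2 mm. A picture is of the moment at which its call begins. There is no depth.
- arm.close_job(): hands the job in; it is judged then, once.
The state is a dict: "t": time; "joint_pos": joint angles; "joint_vel": joint speeds; "joint_efforts": joint torques, N m; "tool_pos": TCP position; "eef_rot": TCP orientation; "force": force on the tool from outside, world axes, zero at the start; "moment": the same for the moment, N m; "width": finger opening in m; "grasp_force": force on a finger pad.
Only numpy, scipy, OpenCV 4.12 (cv2) and the standard library are available. Lean on these libraries where they do the work, as an engineer would, in place of code of your own. Each camera call takes 0.05 s, during which the arm holds its last target. There are 200 camera calls.

## Working session

There is one attempt and no reset: what is moved stays moved. The work goes in short steps, Python scripts to look and compute and a tool call to move; the robot and the scene stay as the last step left them, time stands still between calls to the robot, and variables do not carry over. Pictures are saved under pics/ and viewed, at most 10 in all, crops included, and the job is handed in when it is done.

Besides the shell and the picture viewer there is one more tool, called after "Emit:" as name(argument=value, ...) on one line, values as JSON. jog_arm: Moves the arm, as the interface text tells. Its arguments: {"type":"object","properties":{"commands":{"type":"array"},"force":{"type":"number"}},"required":["commands"]}

```bash
mkdir -p pics
cat > h.py <<'E'
import numpy as np, cv2
from workcell import telemetry, eyes, arm
def cam(n,save=None):
    d=eyes.read_camera(n)
    if save: cv2.imwrite('pics/'+save,cv2.cvtColor(d['color'],cv2.COLOR_RGB2BGR))
    return d
def K(d):
    f=192/np.tan(np.radians(d['vertical_fov'])/2); return f
def ray(d,uv):
    f=K(d); p=(np.array(uv,float)-[d['cx'],d['cy']])/f
    q=p.copy()
    for _ in range(20): q=p/(1+d['k1']*(q@q))
    T=np.array(d['camera_from_world']); R=T[:3,:3]
    return -R.T@T[:3,3], R.T@np.array([q[0],q[1],1])
def onplane(d,uv,z):
    o,r=ray(d,uv); return o+r*(z-o[2])/r[2]
def proj(d,P):
    T=np.array(d['camera_from_world']); c=T[:3,:3]@np.array(P)+T[:3,3]
    q=c[:2]/c[2]; q=q*(1+d['k1']*(q@q)); return q*K(d)+[d['cx'],d['cy']]
E
python3 - <<'E'
from h import *
for n in('top','scene'):
    d=cam(n,n+'0.png'); print(n,d['vertical_fov'],d['k1'],d['cx'],d['cy'],ray(d,(256,192)))
s=telemetry.read_state(); print(s)
E
```

```text
top 44.324459955236556 0.05105929589400984 248.00242826771597 192.0909574875422 (array([ 0.34911417, -0.30162937,  0.86854913]), array([ 0.17656031, -0.0165117 , -0.98429758]))
scene 50.24385631339939 -0.1457590401618611 260.7011665911303 183.11181048625474 (array([-0.10540953, -0.64791132,  0.5375739 ]), array([ 0.70556951,  0.40386374, -0.58281116]))
{'t': 0.1, 'joint_pos': array([-1.40442771e+00,  3.13346475e-01,  1.49832834e+00,  2.43746797e-05,
        1.33102782e+00, -2.23409256e-01]), 'joint_vel': array([-0.00102735, -0.0003328 , -0.0035362 ,  0.00015036, -0.00091046,
        0.00067115]), 'joint_efforts': array([ 2.27270197e-03, -4.12896144e+01, -2.60143751e+01, -1.98868033e-04,
        3.01593056e-03,  1.59319410e-05]), 'tool_pos': array([ 0.19947076, -0.48558926,  0.40422889]), 'eef_rot': array([-3.14051551e+00, -2.69003906e-04,  3.89771926e-01]), 'force': array([-0.41017276,  0.28623879,  0.39374141]), 'moment': array([-0.01234431, -0.01078922, -0.01970498]), 'grasp_force': 0.0, 'width': 0.08556397383058363}
```

View pics/top0.png

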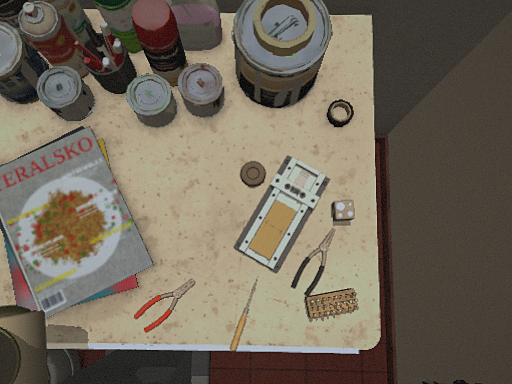

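View pics/scene0.png

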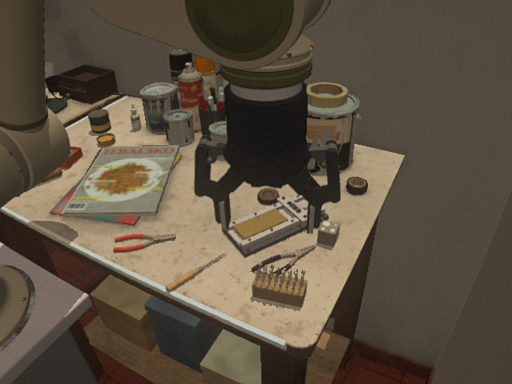

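The top view shows the jig from (257,262) at the near end to (307,162) at the drill-plate end, with the brass plate around (270,228). The feed direction points up and to the right. The scene view shows the gripper above the jig, hiding part of it.

Run:
```python
from h import *
d=cam('top'); im=d['color']
hsv=cv2.cvtColor(im,cv2.COLOR_RGB2HSV)
x0,y0=225,145
roi=np.zeros(im.shape[:2],np.uint8); cv2.fillConvexPoly(roi,np.array([[286,158],[328,172],[275,270],[238,250]]),255)
print(hsv[228,270],hsv[268,200])
m=cv2.inRange(hsv,(8,110,70),(28,255,255))&roi
m=cv2.morphologyEx(m,cv2.MORPH_OPEN,np.ones((3,3)))
c=max(cv2.findContours(m,0,1)[0],key=cv2.contourArea)
r=cv2.minAreaRect(c); b=cv2.boxPoints(r); print(r,cv2.contourArea(c)); 
P=np.array([onplane(d,p,.024) for p in b]); print(P)
c2=P.mean(0); print(c2,[np.linalg.norm(P[i]-P[i-1]) for i in range(4)])
cr=cv2.cvtColor(im[y0:y0+135,x0:x0+135],cv2.COLOR_RGB2BGR)
cr=cv2.resize(cr,None,fx=4.4,fy=4.4,interpolation=cv2.INTER_CUBIC)
cv2.imwrite('pics/crop0.png',cr)
```

```text
[ 19 127 169] [ 19  64 178]
((272.1076965332031, 229.06155395507812), (24.06273651123047, 54.57527542114258), 29.744882583618164) 1193.5
[[ 0.40117596 -0.30329787  0.024     ]
 [ 0.48762812 -0.35085161  0.024     ]
 [ 0.46650477 -0.38875255  0.024     ]
 [ 0.38084353 -0.34073417  0.024     ]]
[ 0.4340381  -0.34590905  0.024     ] [np.float64(0.04260145697475056), np.float64(0.09866779710131886), np.float64(0.04338983090017069), np.float64(0.0982019024011432)]
```

View pics/crop0.png

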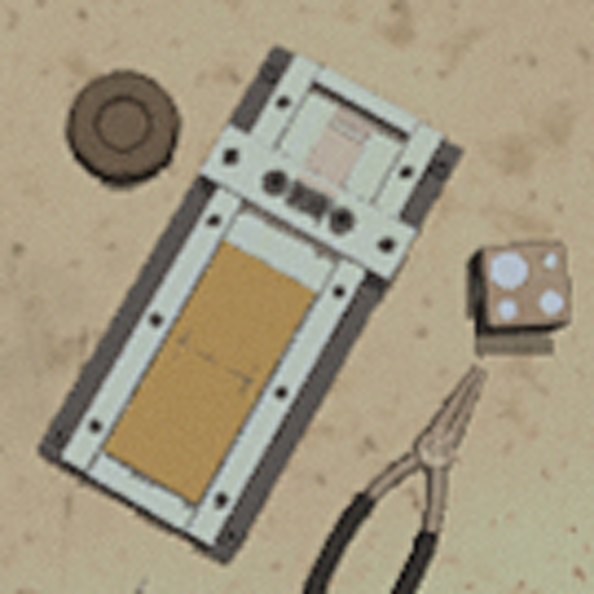

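The crop shows the brass plate with corners near crop (227,242), (318,290), (197,502) and (106,452). The drill plate's near top edge runs from (203,172) to (385,278), and the pliers and doming block are on the right. Next I work out the jig frame.

Run:
```python
from h import *
d=cam('top')
w=lambda p,z: onplane(d,np.array(p)/4.4+[225-.4,145-.4],z)
a,b,e,f=[w(p,.031) for p in[(203,172),(385,278),(412,232),(232,128)]]
print('drill',a,b,e,f)
B=[w(p,.006) for p in[(40,452),(225,562),(462,148),(280,47)]]
print(np.array(B)); 
fd=(B[2]-B[1]+B[3]-B[0]); yaw=np.arctan2(fd[1],fd[0]); print('yaw base',yaw, np.arctan2(*( (e-b+f-a)[[1,0]])),np.arctan2(*((a-b)[[1,0]]))-np.pi/2)
br=[w(p,.024) for p in[(227,242),(318,290),(197,502),(106,452)]]
c=np.mean(br,0); v=br[0]-br[3]+br[1]-br[2]; print('brass',np.array(br),c,np.arctan2(v[1],v[0]))
yaw=np.arctan2(v[1],v[0]);R=np.array([[np.cos(yaw),np.sin(yaw)],[-np.sin(yaw),np.cos(yaw)]])
o=(a+b)[:2]/2; print('org',o,'brass in jig',R@(c[:2]-o),'base',[R@(p[:2]-o) for p in B])
```

```text
drill [ 0.51514391 -0.34212091  0.031     ] [ 0.47252222 -0.4167032   0.031     ] [ 0.49174668 -0.42783805  0.031     ] [ 0.5338935  -0.35390738  0.031     ]
[[ 0.40081718 -0.27709993  0.006     ]
 [ 0.35752683 -0.35391399  0.006     ]
 [ 0.53255464 -0.45304315  0.006     ]
 [ 0.57527834 -0.37573243  0.006     ]]
yaw base -0.5149378340465962 -0.5430657083112318 -0.5191789429953642
brass [[ 0.48729484 -0.35265247  0.024     ]
 [ 0.46804347 -0.3901611   0.024     ]
 [ 0.38091219 -0.34136716  0.024     ]
 [ 0.4002343  -0.30432708  0.024     ]] [ 0.4341212  -0.34712695  0.024     ] -0.5086155258089151
org [ 0.49383307 -0.37941206] brass in jig [-0.06787534 -0.00087935] base [array([-0.13106467,  0.04406561]), array([-0.13146929, -0.04410633]), array([ 0.0696762 , -0.04545464]), array([0.06934403, 0.04287514])]
```

Emit:
jog_arm(commands=[25.2, -6.2, 10, 0.903, -1, 25.2, -6.2, 10, 0.903, -1, 25.2, -6.2, 10, 0.903, -1, 25.2, -6.2, 10, 0.903, -1, 25.2, -6.2, 10, 0.903, -1, 25.2, -6.2, 10, 0.903, -1, 25.2, -6.2, 10, 0.903, -1, 25.2, -6.2, 10, 0.903, -1], force=40)

```text
t: 0.87
tool_pos: [0.4115, -0.3295, 0.3026]
eef_rot: [-3.14, 0.003, -0.516]
force: [0.4, 0.7, 0.8]
width: -0.0002
grasp_force: 0.0
```

Emit:
jog_arm(commands=[0, 0, 4, 0, -1, 0, 0, 7, 0, -1, 0, 0, 8.5, 0, -1, 0, 0, 8.5, 0, -1, 0, 0, 8.5, 0, -1, 0, 0, 8.5, 0, -1])

```text
t: 1.37
tool_pos: [0.4093, -0.3329, 0.221]
eef_rot: [3.141, -0.002, -0.513]
force: [0.2, -0.1, 0.8]
width: 0.0001
grasp_force: 0.0
```

Run:
```python
from h import *
s=telemetry.read_state(); print(s['tool_pos'],s['eef_rot'],s['force'])
d=cam('top'); t=cam('scene')
print('predicted tip px top',proj(d,s['tool_pos']-[0,0,.173]),'scene',proj(t,s['tool_pos']-[0,0,.173]))
yaw=-.513;o=np.array([.4938,-.3794]);R=np.array([[np.cos(yaw),np.sin(yaw)],[-np.sin(yaw),np.cos(yaw)]]); print('tip jig',R@(s['tool_pos'][:2]-o))
A=cv2.resize(cv2.cvtColor(d['color'][145:280,215:350],cv2.COLOR_RGB2BGR),None,fx=2.9,fy=2.9,interpolation=2)
B=cv2.resize(cv2.cvtColor(t['color'][165:300,200:335],cv2.COLOR_RGB2BGR),None,fx=2.9,fy=2.9,interpolation=2)
cv2.imwrite('pics/pair1.png',np.hstack([A,B]))
```

```text
[ 0.40925817 -0.33291217  0.22097644] [ 3.14079502e+00 -1.91226177e-03 -5.13307644e-01] [ 0.23746067 -0.12989016  0.78842639]
predicted tip px top [265.31842602 241.56777008] scene [247.43426923 216.85235411]
tip jig [-0.09647519 -0.00098882]
```

View pics/pair1.png

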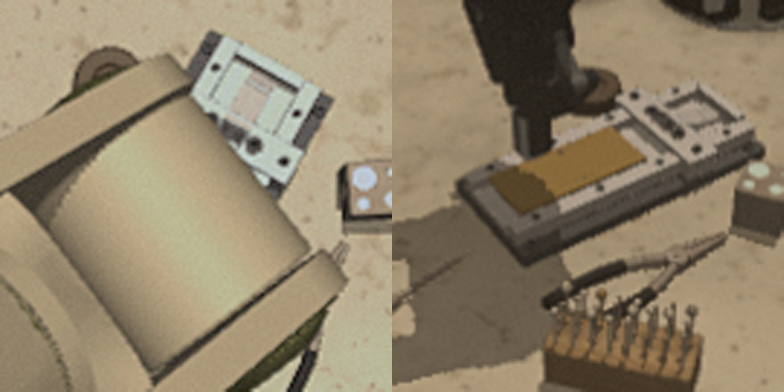

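The scene half shows the shut fingertips at crop (535,150), above the rear of the brass, as predicted. The top half is hidden by the arm. Going down to contact.

Emit:
jog_arm(commands=[0, 0, 1, 0, -1, 0, 0, 2, 0, -1, 0, 0, 2.4, 0, -1, 0, 0, 2.6, 0, -1, 0, 0, 2.6, 0, -1])

```text
t: 1.88
tool_pos: [0.409, -0.3325, 0.1933]
eef_rot: [-3.141, 0.001, -0.513]
force: [-2.9, 2.1, 6.0]
width: -0.0
grasp_force: 3.1
```

Emit:
jog_arm(commands=[0, 0, 0.2, 0, -1, 0, 0, 0.4, 0, -1, 0, 0, 0.4, 0, -1, 0, 0, 0.4, 0, -1])

```text
t: 2.22
tool_pos: [0.4092, -0.3327, 0.1923]
eef_rot: [3.141, -0.001, -0.513]
force: [-7.8, 7.4, 32.2]
width: 0.0001
grasp_force: 16.4
```

Emit:
jog_arm(commands=[0.3, 0, 0, 0, -1, 0.8, 0, 0, 0, -1, 1.3, 0, 0, 0, -1, 1.8, 0, 0, 0, -1, 2.3, 0, 0, 0, -1, 2.8, 0, 0, 0, -1, 3, 0, 0, 0, -1, 3, 0, 0, 0, -1])

```text
t: 2.88
tool_pos: [0.4356, -0.348, 0.1923]
eef_rot: [3.14, -0.003, -0.513]
force: [-4.8, 4.2, 26.3]
width: -0.0002
grasp_force: 13.4
```

Run:
```python
from h import *
t=cam('scene'); d=cam('top')
A=cv2.resize(cv2.cvtColor(d['color'][145:280,215:350],cv2.COLOR_RGB2BGR),None,fx=2.9,fy=2.9,interpolation=2)
B=cv2.resize(cv2.cvtColor(t['color'][165:300,200:335],cv2.COLOR_RGB2BGR),None,fx=2.9,fy=2.9,interpolation=2)
cv2.imwrite('pics/pair2.png',np.hstack([A,B]))
```

```text
(no output)
```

View pics/pair2.png

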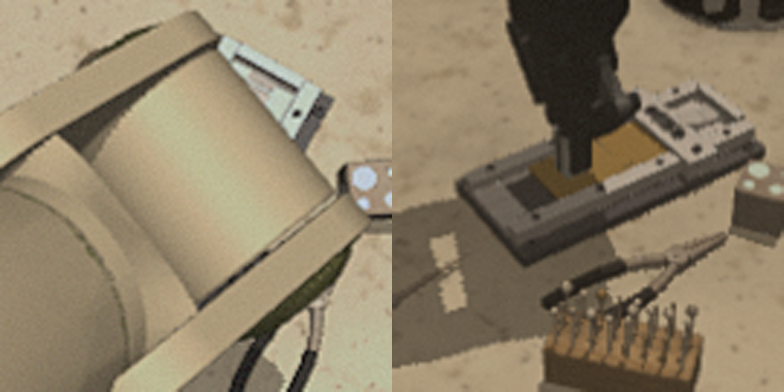

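The scene half shows the brass moved along with the fingertips. Its front is now at the drill plate, near crop (655,135), and bare bed shows behind it at (525,190).

Emit:
jog_arm(commands=[0.4, 0, 0, 0, -1, 0.9, 0, 0, 0, -1, 1.4, 0, 0.03, 0, -1, 1.9, 0, 0.03, 0, -1, 2.3, 0, 0.05, 0, -1, 2.7, 0, 0.05, 0, -1, 3, 0, 0.05, 0, -1, 3, 0, 0.05, 0, -1])

```text
t: 3.65
tool_pos: [0.4616, -0.3626, 0.1923]
eef_rot: [3.14, -0.001, -0.513]
force: [-9.3, 6.1, 31.2]
width: -0.0001
grasp_force: 15.5
```

Emit:
jog_arm(commands=[0.3, 0, 0.03, 0, -1, 0.6, 0, 0.03, 0, -1, 0.9, 0, 0.03, 0, -1, 1.2, 0, 0.03, 0, -1, 1.4, 0, 0.03, 0, -1, 1.4, 0, 0.03, 0, -1])

```text
t: 4.15
tool_pos: [0.4736, -0.3694, 0.1923]
eef_rot: [3.14, -0.001, -0.513]
force: [-12.3, 6.3, 33.4]
width: -0.0001
grasp_force: 16.5
```

Run:
```python
from h import *
t=cam('scene'); d=cam('top')
A=cv2.resize(cv2.cvtColor(d['color'][145:280,215:350],cv2.COLOR_RGB2BGR),None,fx=2.9,fy=2.9,interpolation=2)
B=cv2.resize(cv2.cvtColor(t['color'][165:300,200:335],cv2.COLOR_RGB2BGR),None,fx=2.9,fy=2.9,interpolation=2)
cv2.imwrite('pics/pair3.png',np.hstack([A,B]))
```

```text
(no output)
```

View pics/pair3.png

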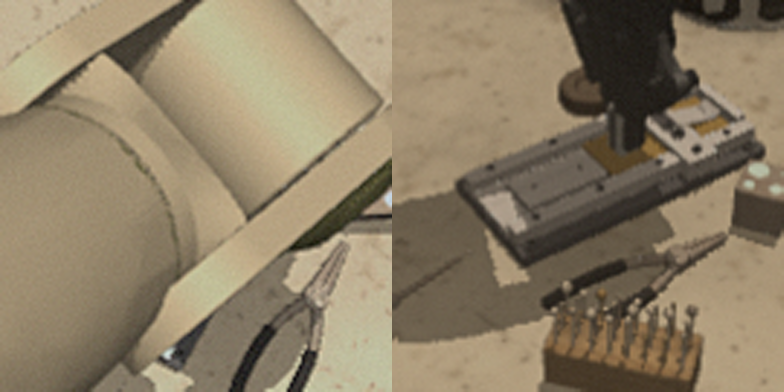

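The brass now passes under the leaf spring (crop (710,130)), and its tail is at about (588,150). Pushing the last few millimetres to the stop.

Emit:
jog_arm(commands=[0.2, 0, 0.02, 0, -1, 0.4, 0, 0.02, 0, -1, 0.4, 0, 0.02, 0, -1])

```text
t: 4.5
tool_pos: [0.4764, -0.371, 0.1923]
eef_rot: [3.14, 0.004, -0.512]
force: [-20.5, 11.2, 41.2]
width: 0.0
grasp_force: 20.4
```

Emit:
jog_arm(commands=[0.2, 0, 0, 0, -1, 0.2, 0, 0, 0, -1, 0.2, 0, 0, 0, -1])

```text
t: 4.75
tool_pos: [0.4772, -0.3715, 0.1922]
eef_rot: [3.141, 0.008, -0.512]
force: [-29.3, 15.5, 47.5]
width: -0.0001
grasp_force: 23.7
```

The horizontal force has climbed to about 33 N with almost no further travel, 78 mm in all, so the plate is at the stop. Lifting off.

Emit:
jog_arm(commands=[0, 0, -0.5, 0, -1, 0, 0, -3, 0, -1, 0, 0, -7, 0, -1, -3, 0, -11, 0, -1, -7, 0, -14, 0, -1, -11, 0, -14, 0, -1, -15, 0, -14, 0, -1, -18, 0, -14, 0, -1])

```text
t: 5.42
tool_pos: [0.3204, -0.2821, 0.3288]
eef_rot: [3.141, -0.001, -0.513]
force: [-0.0, -0.4, 0.5]
width: 0.0
grasp_force: 0.0
```

Emit:
jog_arm(commands=[-4, 0, -4, 0, -1, -8, 0, -6, 0, -1, -10, 0, -6, 0, -1, -10, 0, -6, 0, -1, -10, 0, -6, 0, -1])

```text
t: 5.83
tool_pos: [0.2341, -0.2339, 0.3893]
eef_rot: [3.14, -0.002, -0.515]
force: [-0.7, -0.5, 0.3]
width: -0.0002
grasp_force: 0.0
```

Run:
```python
from h import *
t=cam('scene'); d=cam('top')
print(telemetry.read_state()['tool_pos'],telemetry.read_state()['force'])
A=cv2.resize(cv2.cvtColor(d['color'][145:280,225:360],cv2.COLOR_RGB2BGR),None,fx=2.9,fy=2.9,interpolation=2)
B=cv2.resize(cv2.cvtColor(t['color'][165:300,200:335],cv2.COLOR_RGB2BGR),None,fx=2.9,fy=2.9,interpolation=2)
cv2.imwrite('pics/pair4.png',np.hstack([A,B]))
```

```text
[ 0.23510134 -0.23469709  0.38841032] [ 0.25390549  0.32774609 -0.37971795]
```

View pics/pair4.png

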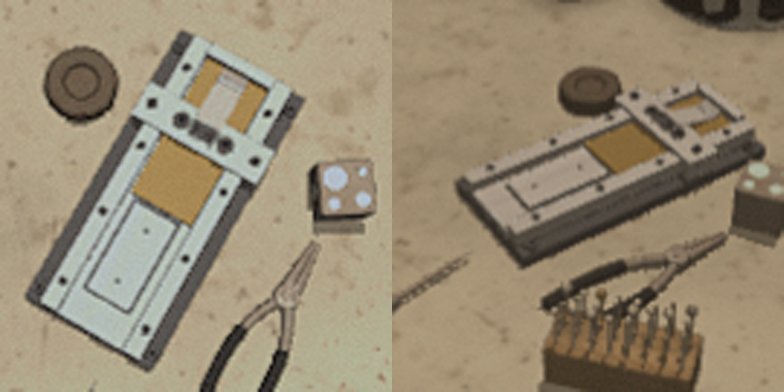

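The brass fills the window up to the end stop at (270,90), and the loading plate is visible just behind its tail at (165,212). Checking how close to home it is by measurement.

Run:
```python
from h import *
d=cam('top'); im=d['color']; hsv=cv2.cvtColor(im,cv2.COLOR_RGB2HSV)
roi=np.zeros(im.shape[:2],np.uint8); cv2.fillConvexPoly(roi,np.array([[286,155],[328,172],[275,270],[238,250]]),255)
m=cv2.inRange(hsv,(8,110,70),(28,255,255))&roi
m=cv2.morphologyEx(m,cv2.MORPH_OPEN,np.ones((2,2)))
yaw=-.513;o=np.array([.4938,-.3794]);R=np.array([[np.cos(yaw),np.sin(yaw)],[-np.sin(yaw),np.cos(yaw)]])
for c in cv2.findContours(m,0,1)[0]:
    if cv2.contourArea(c)<20: continue
    P=np.array([R@(onplane(d,p[0],.019)[:2]-o) for p in c]); print(cv2.contourArea(c),P.min(0),P.max(0))
a=cv2.cvtColor(im[200:262,240:302],cv2.COLOR_RGB2BGR); b=cv2.cvtColor(im[155:200,275:330],cv2.COLOR_RGB2BGR)
f=lambda x:cv2.resize(x,(390,390*x.shape[0]//x.shape[1]),interpolation=2)
A,B=f(a),f(b); B=cv2.copyMakeBorder(B,0,A.shape[0]-B.shape[0],0,0,0); cv2.imwrite('pics/z.png',np.hstack([A,B]))
```

```text
491.5 [-0.04174735 -0.02482777] [0.00024195 0.01783587]
89.0 [ 0.02683429 -0.0246508 ] [ 0.05740467 -0.01261726]
73.0 [0.02661613 0.00717221] [0.05752007 0.01762816]
```

View pics/z.png

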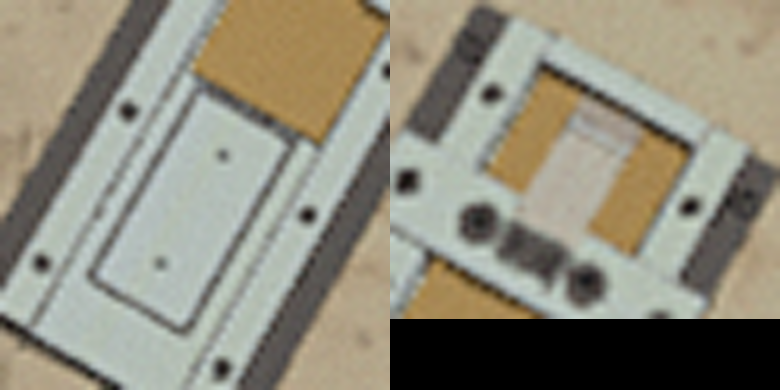

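The brass runs from -41.7 to 57.5 mm in the jig frame, so it is home against the stop. The loading plate is free behind its tail, and the hand is clear.

```bash
python3 -c "
from h import *
print(arm.close_job())"
```

```text
the job is handed in; nothing more can be done
None
```

The brass plate was pressed flat, slid in and left fully home: its tail measures 41.7 mm out of the drill plate against 42 mm nominal. The loading plate is free behind the tail (not measured as fully up), the hand is clear, and the job is handed in with no verdict returned.

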